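Seat the reference probe in the full-depth well of a dry-block calibrator

TASK

Draw the long square-handled probe out of its rest and gauge all three wells of the calibrator with it, one after the other from the robot's right to its left: push it down each well firmly (15 N or so, for a moment) until it bottoms. Each well has a stiff contact shoe; in only one does it give way until the probe's ring mark is level with the face of the block, in the others it is blocked and the mark stays well above, so do not force it: never press on the calibrator with more than 30 N. Leave the probe standing, released and fully home, in the well of full depth, and leave the spare probe and the other things where they are.

Things in the scene. Friction and masses are not known exactly. Their poses are not given: they have to be found in the camera images.
- probe: The reference probe, 110 to 200 g: a steel rod, 12 mm diameter, 85 mm long, under a black square handle 24 x 24 mm, 50 mm tall, with a 15 mm wide stud 5 mm high on top. Origin at the centre of the rod's tip (lower end, slightly chamfered), z up along the rod, x and y square to the handle's faces. It starts upright in either hole of the rest, its tip 12 mm above the table.
- probe_mark (a point): The probe's depth mark: the lower edge of the 4 mm wide dark ring around the rod, 55 mm above the tip. Axes as the probe's.
- probe_handle (a point): Centre of the probe's square handle, on its axis, 110 mm above the tip (the handle spans 85 to 135 mm above the tip). Axes as the probe's.
- rest: The rest: a fixed grey block 70 x 150 mm, 52 mm high, with two blind holes of 15 mm diameter, 40 mm deep, 45 mm either side of its centre along its y axis. Origin at the centre of its underside.
- spare: A shorter spare probe standing in the rest's other hole: a 12 mm rod with a round black knob of 20 mm diameter, no ring mark, 81 mm tall in all. Origin at its tip, z up. Not to be moved.
- block: The dry-block calibrator, fixed: a low white instrument 160 x 220 mm in plan, 70 mm high, with an aluminium block 70 x 150 mm in its middle, whose flat face is 80 mm above the table. Three alike wells in the face, in a row along the calibrator's y axis, 45 mm apart; each 14 mm in diameter (1 mm of play round the probe) with a 2 mm chamfer. Origin at the centre of its underside, z up.
- well0 (a point): Centre of the mouth of the right-hand well (calibrator's -y end), at the level of the block's face; axes as the calibrator's. In every well a brass shoe, held by friction, lies 44 mm below the face; the probe's weight does not move it. In one well (which one is unknown and cannot be seen) a push of about 6 to 7 N slides the shoe down to the hard bottom, 55 mm below the face, where it stays.
- well1 (a point): Centre of the mouth of the middle well, as well0. In the two wrong wells the shoe is blocked: it gives no more than about 1.5 mm and stops the probe hard, with the mark 9 to 11 mm above the face.
- well2 (a point): Centre of the mouth of the left-hand well (calibrator's +y end), as well0. At the bottom of the right well the probe's mark is level with the face.
- beaker: A bystander: a glass beaker, 68 mm wide, 85 mm tall, behind the calibrator. Origin at the centre of its underside.
- reagent: A bystander: an amber bottle, 64 mm wide, 140 mm tall, behind the calibrator. Origin at the centre of its underside.
- jar: A bystander: a small white jar, 48 mm wide, 60 mm tall, right of the calibrator. Origin at the centre of its underside.
- weight: A bystander: a brass balance weight, 32 mm wide, 46 mm tall, near the robot, between rest and calibrator. Origin at the centre of its underside.
- screwdriver: A bystander: a screwdriver 190 mm long lying on the table on the right. Origin at the middle.
- dish: A bystander: a shallow clear dish, 90 mm wide, 16 mm high, on the left. Origin at the centre of its underside.

How it is judged:
On the way, in this order (a step that is already met when the one before it is completed fails the run):
1. the probe is drawn clear of its rest (its tip higher than 85 mm above the table) (height (world z) of probe above 0.085 m), for 0.1 s.
2. the right-hand well is gauged: the probe's tip at least 42 mm down it and pressed home with more than 8 N (horizontal distance between probe and well0 below 0.004 m and z of probe in the frame of well0 below -0.042 m and contact force between probe and block above 8 N), for 0.05 s.
3. the middle well is gauged: the probe's tip at least 42 mm down it and pressed home with more than 8 N (horizontal distance between probe and well1 below 0.004 m and z of probe in the frame of well1 below -0.042 m and contact force between probe and block above 8 N), for 0.05 s.
4. the left-hand well is gauged: the probe's tip at least 42 mm down it and pressed home with more than 8 N (horizontal distance between probe and well2 below 0.004 m and z of probe in the frame of well2 below -0.042 m and contact force between probe and block above 8 N), for 0.05 s.
At the end, for the whole second after the job is handed in: The probe stands upright and at rest in one of the three wells, within 4 mm of its axis, with the ring mark within 2.5 mm of the level of the block's face (only the full-depth well allows this) (((horizontal distance between each of probe, probe_mark and well0 below 0.004 m and z of probe_mark in the frame of well0 between -0.0025 and 0.0025 m) or (horizontal distance between each of probe, probe_mark and well1 below 0.004 m and z of probe_mark in the frame of well1 between -0.0025 and 0.0025 m) or (horizontal distance between each of probe, probe_mark and well2 below 0.004 m and z of probe_mark in the frame of well2 between -0.0025 and 0.0025 m)) and angle between probe's own z axis and vertical below 0.08 rad and linear speed of probe below 0.02 m/s); the robot touches nothing.
It fails at once if the probe is pressed on the calibrator with more than 32 N (contact force between probe and block above 32 N).
It fails at once if the robot itself presses on the calibrator with more than 32 N (contact force between any of the fingers, the arm and block above 32 N).
It fails at once if the spare probe is moved by more than 25 mm (distance of spare from where it was at the start of the episode above 0.025 m).
It fails at once if a bystander is moved by more than 30 mm (distance of any of beaker, reagent, jar, weight, screwdriver, dish from where it was at the start of the episode above 0.03 m).
It also fails if it takes over 64 s, if anything falls off the work surface, if the arm or the gripper's body presses on something with over 40 N, if the wrist force passes 120 N, or if a joint passes its speed limit or range.

ROBOT

A 6-joint arm with a two-finger parallel gripper is mounted at the origin on the work surface. World frame = base frame: x ahead of the robot, y to its left, z up, the work surface at z = 0. Lengths are in m, angles in rad, forces in N, time in s.
With the tool pointing down it reaches from about 0.35 to 0.85 m from the base axis. Payload 8.1 kg.
Tool frame: the origin (TCP) lies at the very end of the fingers, on their centre line; the grasp point (between the pads) lies 19 mm behind it; z points along the fingers, y is the direction in which the jaws open and shut (so a half turn about z gives the same grasp; the last joint's range is limited). The gripper opens to 85 mm and grips with 20 to 120 N. Pads are 22 mm wide; open, the fingers measure 114 mm over their backs; the gripper's body (76 mm by 85 mm) begins 54 mm behind the grasp point. The pads swing forward as they close: fully open they stand 13 mm farther back than shut.
Start: joints at [1.081, 0.13, 1.488, -0, 1.523, -0.085], TCP at [0.236, 0.552, 0.231] pointing down, gripper open.
Joint ranges: [-2.96, 2.96], [-0.89, 2.26], [0.02, 2.5], [-1.34, 4.48], [0, 2.73], [-2.66, 2.66]. Speed limits (rad/s): [2.39, 2.39, 2.79, 3.14, 3.14, 3.14].

INTERFACE

Orientations are given as [roll, pitch, yaw] about the fixed x, y, z axes, in that order (R = Rz(yaw) Ry(pitch) Rx(roll)).
In Python, from station import sense, camera, camera_model, arm gives the robot as it stands.
- The arm moves only by the shell command python3 -m inch 'ROWS' [FORCE]. ROWS is JSON, a list of rows, each an object with "slide": the shift along the tool's x, y, z in cm, a list of three; "twist": the turn about the tool's z in degrees; "jaw": the closure, from 0 (fully open) to 1 (shut). In form: [{"slide": [dx, dy, dz], "twist": twist, "jaw": jaw}, ...]. A call has 1 to 5 rows; each row shifts and turns the commanded pose from where the row before left it, along the tool's axes as they then stand; what a row does not reach is not made up. A row lasts 1/8 s, in which the tool goes at most 62.5 mm and 10.7 degrees, less where a joint would pass 70% of its speed; a pose out of reach is approached as far as the arm can. A call with a gripper value outside its range is refused whole. The fingers move at their own pace and stop on an object; FORCE is the grip in N (left out, the last holds). Time passes only in rows, so rows that do not move let the fingers close. It gives the time, the measured TCP pose, the force and the opening at its end, in the units of the state.
- sense(): the state, without advancing time (a new reading comes with each control period).
- camera(name): name is "scene" or "side" or "wrist"; returns the picture (400x640x3 uint8, red, green, blue); there is no depth.
- camera_model(name): a dict with "fovy" (degrees; the focal length in pixels is half the picture's height over the tangent of half this angle, whatever the lens; pixels are square), "cx", "cy" (the principal point, pixels), "origin" and "attitude" of the camera in the world; the wrist camera has in their place "hand_eye" (4x4, takes a point from camera to tool coordinates, whose origin is the TCP and whose axes are the flange's). Camera axes: x right, y down, z forward; pixel columns grow to the right and rows downward; lengths in m; the calibration is good to about 2 mm. A picture is of the moment at which its call begins: read the wrist's pose just before it. camera_model takes no time and is no camera call.
- arm.close_job(): hands the job in, once; it reports no verdict.
The state is a dict: "time": time; "q": joint angles; "dq": joint speeds; "joint_efforts": joint torques, N m; "tcp_pos": TCP position; "tool_rot": TCP orientation; "force": force on the tool from outside, world axes, zero at the start; "ft_torque": the same for the moment, N m; "grip_width": opening from 0.0 (shut) to 1.0 (fully open).
Only numpy, scipy, OpenCV 4.12 (cv2) and the standard library are available. Lean on these libraries where they do the work, as an engineer would, in place of code of your own. Each camera call takes 0.05 s, during which the arm holds its last target. There are 200 camera calls.

## Working session

There is one attempt and no reset: what is moved stays moved. The work goes in short steps, Python scripts to look and compute and a shell command to move; the robot and the scene stay as the last step left them, time stands still between calls to the robot, and variables do not carry over. Pictures are saved under pics/ and viewed, on a budget of 10 in all, crops included, one or two more only if the job needs it, and the job is handed in when it is done.

```bash
ls; mkdir -p pics; python3 - <<'E'
from station import sense,camera,camera_model
import cv2,numpy as np
s=sense();print(s)
for n in("scene","side","wrist"):
    print(n,camera_model(n))
    cv2.imwrite(f"pics/{n}0.png",camera(n)[:,:,::-1])
E
```

```text
pics
{'time': 0.0, 'q': array([ 1.08062847e+00,  1.31175575e-01,  1.48928185e+00,  1.24734847e-05,
        1.52300065e+00, -8.53964453e-02]), 'dq': array([-0.00072038, -0.00086472,  0.00123177,  0.00052884,  0.00061871,
        0.00150501]), 'joint_efforts': array([-2.47717173e-03, -5.69383121e+01, -5.00563788e+01, -5.05145272e-04,
        1.44524756e-02,  2.69392572e-06]), 'tcp_pos': array([0.23599791, 0.55103853, 0.23023442]), 'tool_rot': array([-3.13973509e+00, -1.71519731e-04,  2.73682047e+00]), 'force': array([ 0.29340687, -0.49496915, -0.64217829]), 'ft_torque': array([-0.02741952, -0.0123645 , -0.02881826]), 'grip_width': 1.0018374842742876}
scene {'fovy': 51.93156661200966, 'cx': 314.4494565217393, 'cy': 197.637613458087, 'origin': array([ 1.2519031 , -0.48258905,  1.11642845]), 'attitude': array([-2.44778614, -0.01531812,  0.94517192])}
side {'fovy': 48.34047816610803, 'cx': 322.2623299672165, 'cy': 193.5156915298584, 'origin': array([ 0.08881599, -0.67409095,  0.75878139]), 'attitude': array([-2.24083678,  0.00424137, -0.63296654])}
wrist {'fovy': 70.82846782519174, 'cx': 322.5341204923382, 'cy': 199.85852224752082, 'hand_eye': array([[-8.55247183e-04, -9.62692075e-01, -2.70597924e-01,
         6.72566651e-02],
       [ 9.99999357e-01, -1.02472108e-03,  4.85015666e-04,
        -2.72556564e-04],
       [-7.44208136e-04, -2.70597336e-01,  9.62692333e-01,
        -1.41348051e-01],
       [ 0.00000000e+00,  0.00000000e+00,  0.00000000e+00,
         1.00000000e+00]])}
```

View pics/scene0.png

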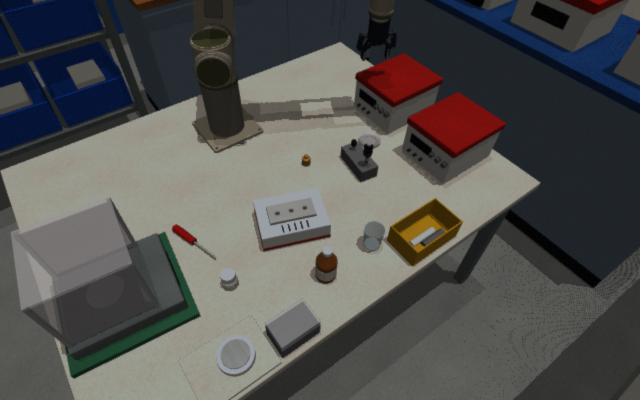

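View pics/side0.png

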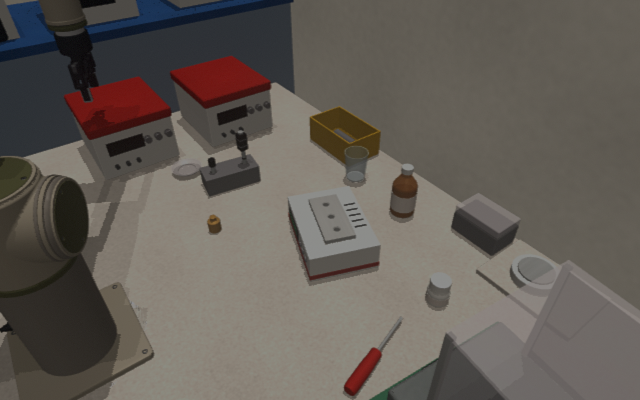

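The scene view shows the rest near (360,160), with the tall probe at about (368,150) and the spare at (353,143). The calibrator is near (290,215). In the side view the probe is at (241,140), the spare at (211,163), and the wells run along (326,205)–(337,229). I'll enlarge these areas.

```bash
python3 - <<'E'
import cv2,numpy as np
a=cv2.imread("pics/scene0.png");b=cv2.imread("pics/side0.png")
def c(i,x,y):
    o=cv2.resize(i[y:y+60,x:x+80],(400,300),interpolation=cv2.INTER_CUBIC)
    o=cv2.convertScaleAbs(o,alpha=1.5)
    for k in range(0,80,10): cv2.line(o,(k*5,0),(k*5,6 if k%20 else 12),(0,255,0),1)
    for k in range(0,60,10): cv2.line(o,(0,k*5),(6 if k%20 else 12,k*5),(0,255,0),1)
    return o
cv2.imwrite("pics/crop0.png",np.vstack([np.hstack([c(a,250,185),c(a,325,125)]),np.hstack([c(b,290,185),c(b,190,125)])]))
E
```

```text
(no output)
```

View pics/crop0.png

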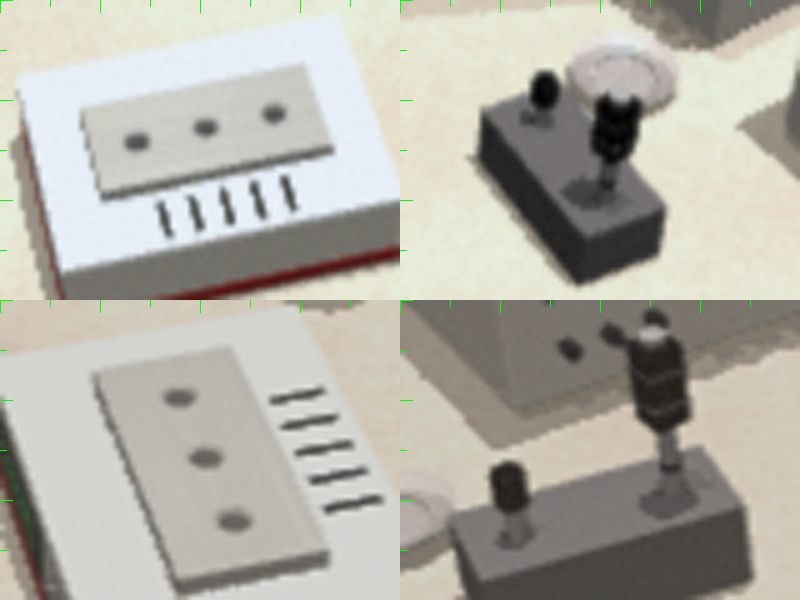

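```bash
cat > h.py <<'E'
import numpy as np,cv2
from scipy.spatial.transform import Rotation as R
from station import sense,camera,camera_model
def T(n,s=None):
    m=camera_model(n);M=np.eye(4)
    if n=="wrist":
        M[:3,:3]=R.from_euler('xyz',s['tool_rot']).as_matrix();M[:3,3]=s['tcp_pos'];M=M@m['hand_eye']
    else: M[:3,:3]=R.from_euler('xyz',m['attitude']).as_matrix();M[:3,3]=m['origin']
    return m,M
def ray(n,p,s=None):
    m,M=T(n,s);f=200/np.tan(np.radians(m['fovy']/2))
    d=M[:3,:3]@np.array([(p[0]-m['cx'])/f,(p[1]-m['cy'])/f,1]);return M[:3,3],d/np.linalg.norm(d)
def atz(n,p,z,s=None):
    o,d=ray(n,p,s);return o+d*(z-o[2])/d[2]
def proj(n,X,s=None):
    m,M=T(n,s);f=200/np.tan(np.radians(m['fovy']/2));c=np.linalg.inv(M)@np.r_[X,1]
    return np.array([m['cx']+f*c[0]/c[2],m['cy']+f*c[1]/c[2]])
def tri(o1,d1,o2,d2):
    t=np.linalg.lstsq(np.c_[d1,-d2],o2-o1,rcond=None)[0];a,b=o1+t[0]*d1,o2+t[1]*d2
    return (a+b)/2,np.linalg.norm(a-b)
E
python3 - <<'E'
from h import *
np.set_printoptions(precision=4,suppress=True)
def sc(x,y,ox,oy):return (ox+x/5-.4,oy+y/5-.4)
S=lambda x,y:sc(x,y,250,185); D=lambda x,y:sc(x,y,290,185); SR=lambda x,y:sc(x,y,325,125); DR=lambda x,y:sc(x,y,190,125)
pts={'w0':(S(137,142),D(235,221),.08),'w1':(S(206,127),D(205,158),.08),'w2':(S(274,114),D(179,98),.08),
'c--':(S(80,108),D(178,282),.08),
'stud':(SR(222,93),DR(252,31),.152),'hole':(SR(206,190),DR(269,197),.052),'spare top':(SR(145,73),DR(108,163),.093)}
for k,(a,b,z) in pts.items(): print(k,*tri(*ray('scene',a),*ray('side',b)),atz('scene',a,z)[:2],atz('side',b,z)[:2])
for k,p in {'A':(50,220),'B':(300,148),'C':(345,205),'D':(83,282)}.items(): print('rest',k,atz('side',DR(*p),.052))
for k,p in {'A':(80,115),'C':(265,208),'D':(183,238)}.items(): print('rest sc',k,atz('scene',SR(*p),.052))
E
```

```text
w0 [ 0.5451 -0.1001  0.0785] 0.0024172814536109638 [ 0.5453 -0.0994] [ 0.544  -0.1028]
w1 [ 0.5602 -0.0576  0.0782] 0.002820340979517723 [ 0.5605 -0.0569] [ 0.5589 -0.061 ]
w2 [ 0.5765 -0.0157  0.0782] 0.002522753454269329 [ 0.5769 -0.0152] [ 0.575  -0.0191]
c-- [ 0.5012 -0.1158  0.079 ] 0.003349449846710391 [ 0.5009 -0.1145] [ 0.5006 -0.1187]
stud [0.5224 0.2936 0.153 ] 0.002193038769558836 [0.5207 0.2957] [0.5229 0.2932]
hole [0.5182 0.2963 0.0489] 0.008890117452473142 [0.5168 0.2991] [0.5158 0.285 ]
spare top [0.4338 0.3036 0.0993] 0.003889417948000217 [0.427  0.3107] [0.4369 0.3096]
rest A [0.4082 0.3372 0.052 ]
rest B [0.5539 0.3184 0.052 ]
rest C [0.546  0.2528 0.052 ]
rest D [0.3984 0.2735 0.052 ]
rest sc A [0.402  0.2727 0.052 ]
rest sc C [0.5552 0.3223 0.052 ]
rest sc D [0.544  0.2545 0.052 ]
```

The wells triangulate to z≈0.078 with 45 mm spacing, and the stud to z≈0.153, so the measurements fit the given sizes. Next I'll move above the probe and take a close wrist view.

```bash
python3 -m inch '[{"slide":[-5.2,-1.8,-0.5],"twist":0,"jaw":0},{"slide":[-5.2,-1.8,-0.5],"twist":0,"jaw":0},{"slide":[-5.2,-1.8,-0.5],"twist":0,"jaw":0},{"slide":[-5.2,-1.8,-0.5],"twist":0,"jaw":0},{"slide":[-5.2,-1.8,-0.5],"twist":0,"jaw":0}]'
python3 -m inch '[{"slide":[-5.2,-1.8,0],"twist":0,"jaw":0},{"slide":[-5,-1.6,0],"twist":0,"jaw":0},{"slide":[0,0,0],"twist":10.6,"jaw":0},{"slide":[0,0,0],"twist":10.6,"jaw":0},{"slide":[0,0,0],"twist":10.6,"jaw":0}]'
python3 -m inch '[{"slide":[0,0,0],"twist":10.6,"jaw":0},{"slide":[0,0,0],"twist":10.6,"jaw":0},{"slide":[0,0,0],"twist":10.6,"jaw":0},{"slide":[0,0,0],"twist":10.6,"jaw":0},{"slide":[0,0,0],"twist":0,"jaw":0}]'
python3 - <<'E'
from h import *
s=sense();print(s['tcp_pos'],np.degrees(s['tool_rot']),s['q'],s['force'])
i=camera('wrist')
np.save('w1.npy',i)
o=cv2.resize(i[:,:,::-1],(800,500),interpolation=cv2.INTER_CUBIC);cv2.imwrite("pics/w1.png",cv2.convertScaleAbs(o,alpha=1.5))
for n,X in {'stud':(.522,.2936,.152),'hole':(.521,.294,.052)}.items(): print(n,(proj('wrist',X,s)+.5)*1.25-.5)
E
```

```text
time: 0.78
tcp_pos: [0.4408, 0.365, 0.2562]
tool_rot: [-3.141, -0.0, 2.737]
force: [0.6, 0.5, 0.1]
grip_width: 0.998
time: 1.4
tcp_pos: [0.5202, 0.2946, 0.2558]
tool_rot: [-3.141, -0.0, 2.175]
force: [0.2, 1.3, -0.1]
grip_width: 1.003
time: 2.02
tcp_pos: [0.52, 0.2949, 0.2559]
tool_rot: [-3.141, 0.0, 1.443]
force: [0.5, -0.3, -0.6]
grip_width: 1.001
[0.51999673 0.29488076 0.2558907 ] [-1.79962264e+02  2.10872069e-02  8.26692853e+01] [4.30086856e-01 1.16058877e-01 1.45912301e+00 3.65451551e-05
 1.56716436e+00 5.58031939e-01] [ 0.53741615 -0.27647984 -0.58356135]
stud [404.77866066 250.16947889]
hole [403.24024812 222.86487958]
```

View pics/w1.png

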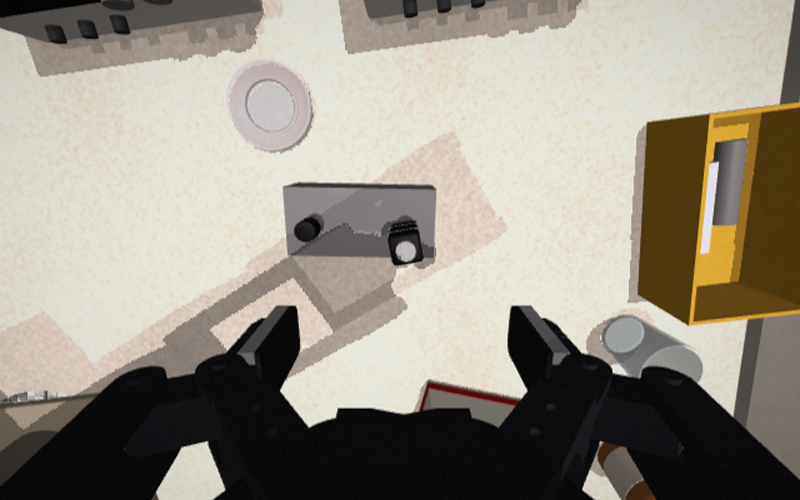

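The wrist view puts the stud at (405,252), against a prediction of (404.8,250.2), so they agree. The handle looks turned by a few degrees, so I'll crop to read its yaw.

```bash
python3 - <<'E'
from h import *
i=np.load('w1.npy')[:,:,::-1][170:220,295:355]
o=cv2.resize(i,(720,600),interpolation=cv2.INTER_CUBIC);cv2.imwrite("pics/w1c.png",np.clip(255*(o/255.)**.45,0,255))
E
```

```text
[ WARN:0@0.211] global loadsave.cpp:1063 imwrite_ Unsupported depth image for selected encoder is fallbacked to CV_8U.
```

View pics/w1c.png

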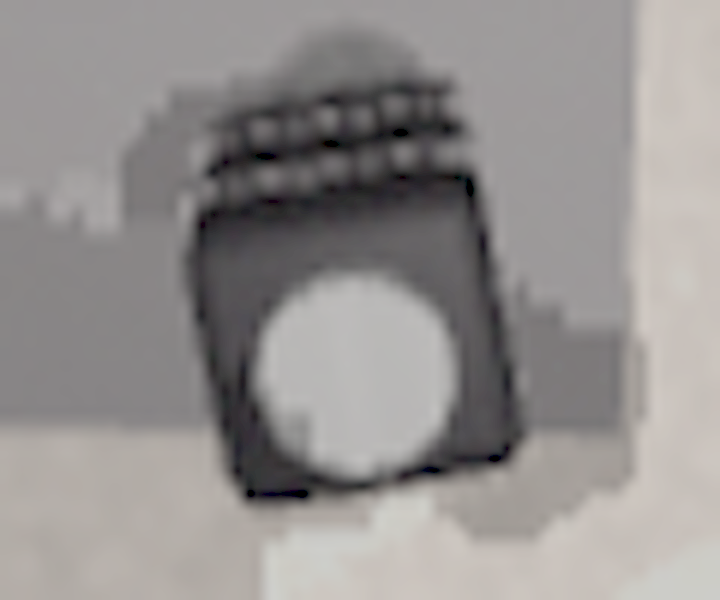

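```bash
python3 - <<'E'
from h import *
s=sense()
f=lambda x,y:((x+.5)/12-.5+295,(y+.5)/12-.5+170)
print(atz('wrist',f(357,372),.152,s),atz('wrist',f(358.7,333.7),.147,s))
c=[atz('wrist',f(*p),.147,s) for p in[(197,215),(473,175),(520,450),(245,495)]]
for k in range(4):
    d=c[(k+1)%4]-c[k];print(np.linalg.norm(d),np.degrees(np.arctan2(d[1],d[0])))
M=R.from_euler('xyz',s['tool_rot']).as_matrix()
print(M)
E
python3 -m inch '[{"slide":[0,0,0],"twist":-8.8,"jaw":0},{"slide":[0,0,0],"twist":0,"jaw":0}]'
```

```text
[0.52251724 0.29306893 0.152     ] [0.5228852  0.29468085 0.147     ]
0.021186869728173973 1.2267491697657056
0.022148343475428788 -87.10302631865758
0.02166412138231135 -177.48469227499635
0.022626777049801084 91.6668008026417
[[ 1.24519838e-01  9.92216975e-01 -5.34010994e-04]
 [ 9.92217063e-01 -1.24519992e-01 -2.66333784e-04]
 [-3.30755947e-04 -4.96690981e-04 -9.99999822e-01]]
time: 2.33
tcp_pos: [0.5201, 0.295, 0.2561]
tool_rot: [-3.141, 0.0, 1.598]
force: [-0.7, 0.3, 0.6]
grip_width: 1.004
```

```bash
python3 -m inch '[{"slide":[-0.12,0.25,3.8],"twist":0,"jaw":0},{"slide":[0,0,4],"twist":0,"jaw":0},{"slide":[0,0,4],"twist":0,"jaw":0},{"slide":[0,0,3.5],"twist":0,"jaw":0},{"slide":[0,0,0],"twist":0,"jaw":0}]'
python3 -m inch '[{"slide":[0,0,0],"twist":0,"jaw":0.5},{"slide":[0,0,0],"twist":0,"jaw":0.6},{"slide":[0,0,0],"twist":0,"jaw":0.75},{"slide":[0,0,0],"twist":0,"jaw":1},{"slide":[0,0,0],"twist":0,"jaw":1}]' 60
python3 -m inch '[{"slide":[0,0,0],"twist":0,"jaw":1},{"slide":[0,0,0],"twist":0,"jaw":1},{"slide":[0,0,0],"twist":0,"jaw":1},{"slide":[0,0,0],"twist":0,"jaw":1}]' 90
```

```text
time: 2.95
tcp_pos: [0.5201, 0.2926, 0.0996]
tool_rot: [-3.135, 0.003, 1.594]
force: [-0.4, -0.2, 0.1]
grip_width: 0.998
time: 3.58
tcp_pos: [0.5235, 0.2942, 0.1048]
tool_rot: [3.14, -0.001, 1.595]
force: [-1.6, 0.0, 5.8]
grip_width: 0.274
time: 4.08
tcp_pos: [0.5235, 0.2943, 0.1048]
tool_rot: [3.14, -0.001, 1.595]
force: [-2.1, 0.4, 6.2]
grip_width: 0.267
```

```bash
python3 -m inch '[{"slide":[0,0,-1],"twist":0,"jaw":1},{"slide":[0,0,-2.5],"twist":0,"jaw":1},{"slide":[0,0,-3],"twist":0,"jaw":1},{"slide":[0,0,-3],"twist":0,"jaw":1},{"slide":[0,0,-3],"twist":0,"jaw":1}]'
python3 -m inch '[{"slide":[0,0,0],"twist":0,"jaw":1},{"slide":[0,0,0],"twist":0,"jaw":1},{"slide":[0,0,0],"twist":0,"jaw":1}]'
python3 - <<'E'
from h import *
print(sense()['q'])
a=camera('scene')[:,:,::-1]
s=sense();t=s['tcp_pos']
b=camera('side')[:,:,::-1]
def c(n,i):
    u=proj(n,t-[0,0,.06]).astype(int);x,y=u[0]-40,u[1]-40;print(n,x,y)
    return cv2.resize(i[y:y+80,x:x+80],(400,400),interpolation=cv2.INTER_CUBIC)
cv2.imwrite('pics/held.png',cv2.convertScaleAbs(np.hstack([c('scene',a),c('side',b)]),alpha=1.7))
E
```

```text
time: 4.7
tcp_pos: [0.5225, 0.2937, 0.2295]
tool_rot: [-3.141, 0.0, 1.595]
force: [0.7, 0.6, -1.3]
grip_width: 0.269
time: 5.08
tcp_pos: [0.5218, 0.2934, 0.2263]
tool_rot: [-3.139, 0.001, 1.595]
force: [0.3, -0.2, -3.0]
grip_width: 0.272
[4.26591853e-01 1.32042249e-01 1.49553980e+00 9.85024110e-06
 1.51717154e+00 4.02066678e-01]
scene 329 100
side 198 86
```

View pics/held.png

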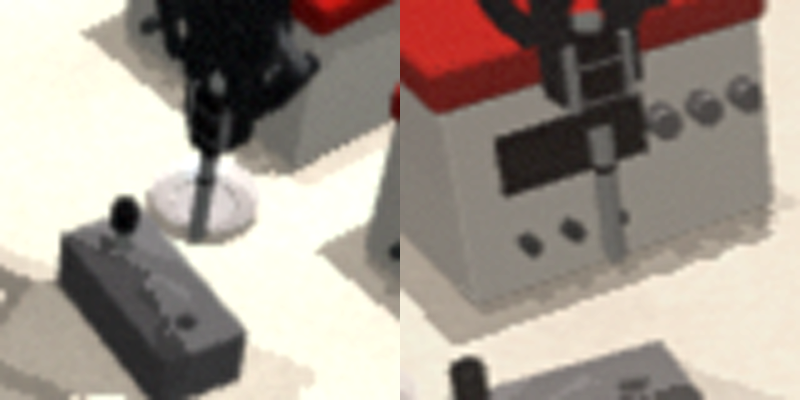

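```bash
python3 - <<'E'
from h import *
np.set_printoptions(precision=4,suppress=True)
t=sense()['tcp_pos'];print(t)
a=lambda x,y:(329+x/5-.4,100+y/5-.4); b=lambda x,y:(198+x/5-.4,86+y/5-.4)
for n,p,q in(('tip',a(200,240),b(214,259)),('ring',a(204,181),b(206,168))):
    X,m=tri(*ray('scene',p),*ray('side',q));print(n,X,m,X-t, atz('scene',p,.1335)[:2]-t[:2],atz('side',q,.1335)[:2]-t[:2])
E
```

```text
[0.522  0.2935 0.2267]
tip [0.522  0.2955 0.1314] 0.0015394240292351086 [-0.      0.002  -0.0953] [0.0008 0.0013] [-0.0016 -0.0025]
ring [0.5222 0.2902 0.189 ] 0.001132465156744008 [ 0.0002 -0.0034 -0.0377] [-0.044   0.0436] [0.0422 0.0894]
```

```bash
python3 - <<'E'
from h import *
np.set_printoptions(precision=3,suppress=True)
for n in('scene','side'):
    for d in(0,.05):
        v=proj(n,[.522,.2935+d*.06,.133])-proj(n,[.522,.2935,.193]);print(n,d,v*5,v[0]/v[1])
    v=proj(n,[.525,.2935,.133])-proj(n,[.522,.2935,.193]);print(n,'x',v[0]/v[1])
# fit rod axis in fresh images
s=sense();t=s['tcp_pos']
o=[]
for n in('scene','side'):
    i=camera(n)[:,:,::-1];u=proj(n,[.522,.2935,.165]).astype(int)
    c=i[u[1]-18:u[1]+18,u[0]-18:u[0]+18];print(n,u)
    o.append(cv2.resize(c,(400,400),interpolation=cv2.INTER_CUBIC))
cv2.imwrite('pics/rod.png',cv2.convertScaleAbs(np.hstack(o),alpha=1.6))
E
```

```text
scene 0 [-10.33  65.37] -0.15801710821344334
scene 0.05 [-7.051 63.664] -0.11075062447728834
scene x -0.1107497171722727
side 0 [13.57  99.047] 0.13701095580846828
side 0.05 [10.93  96.723] 0.11300715900312609
side x 0.19032369492452603
scene [369 140]
side [239 126]
```

View pics/rod.png

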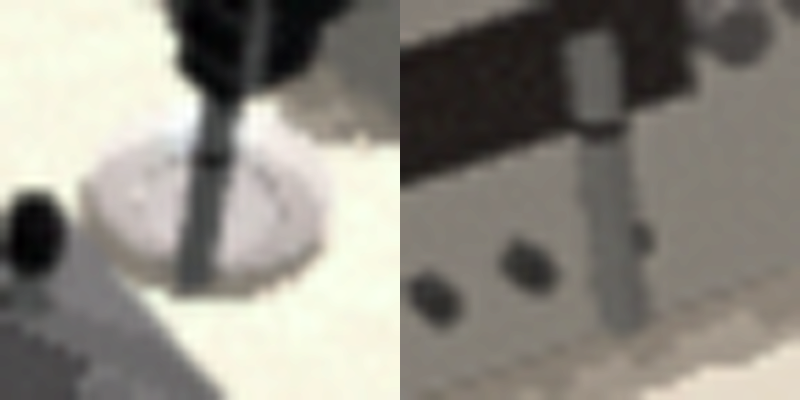

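The rod is nearly vertical, leaning about 1° in +y, with the tip about 2 mm toward +y. The ring mark is at scene crop (208,158). I'll carry it over the right-hand well.

```bash
python3 -m inch '[{"slide":[-3,0.2,0],"twist":0,"jaw":1},{"slide":[-5,0.2,0],"twist":0,"jaw":1},{"slide":[-5.5,0.2,0],"twist":0,"jaw":1},{"slide":[-5.5,0.2,0],"twist":0,"jaw":1},{"slide":[-5.5,0.2,0],"twist":0,"jaw":1}]'
python3 -m inch '[{"slide":[-5.5,0.2,0],"twist":0,"jaw":1},{"slide":[-5,0.15,0],"twist":0,"jaw":1},{"slide":[-3,0,0],"twist":0,"jaw":1},{"slide":[-1.6,0,0],"twist":0,"jaw":1},{"slide":[0,0,0],"twist":0,"jaw":1}]'
python3 -m inch '[{"slide":[0,0,0],"twist":0,"jaw":1},{"slide":[0,0,0],"twist":0,"jaw":1},{"slide":[0,0,0],"twist":0,"jaw":1}]'
python3 - <<'E'
from h import *
s=sense();print(s['tcp_pos'],s['tool_rot'],s['force'])
i=camera('wrist')[:,:,::-1]
for X in((.5451,-.1001,.08),(.5602,-.0576,.08),(.5765,-.0157,.08),s['tcp_pos']-[0,-.002,.093]): print(proj('wrist',X,s))
t=s['tcp_pos'];o=[]
a=cv2.resize(i[100:400,120:520],(400,300))
for n in('scene','side'):
    c=camera(n)[:,:,::-1];u=proj(n,[.55,-.09,.09]).astype(int);print(n,u[0]-40,u[1]-30)
    o.append(cv2.resize(c[u[1]-30:u[1]+30,u[0]-40:u[0]+40],(400,300),interpolation=cv2.INTER_CUBIC))
cv2.imwrite('pics/ov0.png',cv2.convertScaleAbs(np.vstack([np.hstack(o),cv2.resize(i[100:325,20:620],(800,300))]),alpha=1.5))
E
```

```text
time: 5.9
tcp_pos: [0.5386, 0.0475, 0.2282]
tool_rot: [3.141, 0.0, 1.596]
force: [0.8, -0.0, -1.4]
grip_width: 0.269
time: 6.52
tcp_pos: [0.5459, -0.1021, 0.2281]
tool_rot: [-3.141, -0.0, 1.594]
force: [1.2, 0.1, -2.4]
grip_width: 0.271
time: 6.9
tcp_pos: [0.546, -0.1008, 0.2283]
tool_rot: [3.142, -0.0, 1.597]
force: [-0.1, 1.2, -1.9]
grip_width: 0.271
[ 0.54601702 -0.10082965  0.22832898] [ 3.14155677e+00 -9.47707736e-05  1.59665920e+00] [-0.11300217  1.18208576 -1.87528624]
[320.60603654 186.95459047]
[336.43985046 146.50341194]
[354.77312259 103.39972659]
[321.37879939 199.93189015]
scene 240 180
side 295 191
```

View pics/ov0.png

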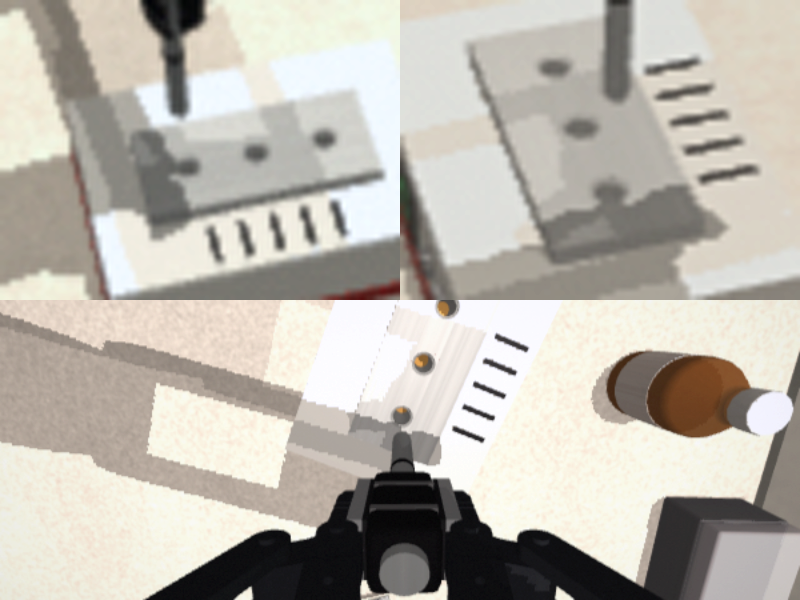

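The wells in the wrist view are at (320.8,186.2), (337.3,146.5) and (354.5,104.5), within about 1 px of prediction. I'll now fit the tip disc in all three views to settle its offset.

```bash
python3 - <<'E'
from h import *
from scipy.optimize import least_squares
np.set_printoptions(precision=4,suppress=True)
s=sense();t=s['tcp_pos'];th=np.linspace(0,2*np.pi,48);r=.0057
obs={'scene':(275.6,202.8),'side':(338,211.2),'wrist':(321.3,199.6)}
def ext(n,p):
    c=np.array([proj(n,p+[r*np.cos(a),r*np.sin(a),0],s) for a in th])
    return np.array([(c[:,0].min()+c[:,0].max())/2,c[:,1].min() if n=='wrist' else c[:,1].max()])
for use in(['scene','side'],['scene','side','wrist']):
    f=lambda p:np.concatenate([ext(n,p)-obs[n] for n in use]+[[(p[2]-(t[2]-.0928))*300]])
    q=least_squares(f,t-[0,0,.093],diff_step=1e-4);print(use,q.x,q.x-t,f(q.x))
# wells from wrist at z=.08 and 3-view estimate
for w,u,a,b in((0,(320.8,186.2),(189,168),(210,190)),(1,(337.3,146.5),(256,152),(181,128)),(2,(354.5,104.5),(324,138),(154,68))):
    print(w,atz('wrist',u,.08,s)[:2],tri(*ray('scene',(240+a[0]/5-.4,180+a[1]/5-.4)),*ray('side',(295+b[0]/5-.4,191+b[1]/5-.4))))
E
```

```text
['scene', 'side'] [ 0.5457 -0.1023  0.1363] [-0.0003 -0.001  -0.092 ] [-0.3498  0.9354 -0.5299 -0.3379  0.2323]Traceback (most recent call last):
  File "<stdin>", line 11, in <module>
    return func(*args, **kwargs)
    result = trf(vector_fun.fun, vector_fun.jac, x0, f0, J0, lb, ub, ftol, xtol,
                 gtol, max_nfev, x_scale, loss_function, tr_solver,
                 tr_options.copy(), verbose, callback=callback_wrapped)
    return trf_no_bounds(
        fun, jac, x0, f0, J0, ftol, xtol, gtol, max_nfev, x_scale,
        loss_function, tr_solver, tr_options, verbose, callback=callback)
    J = jac(x)
    self._update_jac()
    ~~~~~~~~~~~~~~~~^^
    self.J = self.jac_wrapped(xp_copy(self.x), f0=self.f)
             ~~~~~~~~~~~~~~~~^^^^^^^^^^^^^^^^^^^^^^^^^^^^
    J, dct = approx_derivative(
             ~~~~~~~~~~~~~~~~~^
        self.fun,
        ^^^^^^^^^
    ...<2 lines>...
        **self.finite_diff_options,
        ^^^^^^^^^^^^^^^^^^^^^^^^^^^
    )
    ^
    J, _nfev = _dense_difference(fun_wrapped, x0, f0, h,
               ~~~~~~~~~~~~~~~~~^^^^^^^^^^^^^^^^^^^^^^^^
[... 172 characters left out ...]
   df = [f_eval - f0 for f_eval in f_evals]
                                    ^^^^^^^
    f = np.atleast_1d(self.fun(x, *self.args, **self.kwargs))
                      ~~~~~~~~^^^^^^^^^^^^^^^^^^^^^^^^^^^^^^
    return np.atleast_1d(self.fun(x))
                         ~~~~~~~~^^^
    return self.f(x, *self.args, **self.kwargs)
           ~~~~~~^^^^^^^^^^^^^^^^^^^^^^^^^^^^^^
  File "<stdin>", line 10, in <lambda>
  File "<stdin>", line 7, in ext
  File "h.py", line 16, in proj
    m,M=T(n,s);f=200/np.tan(np.radians(m['fovy']/2));c=np.linalg.inv(M)@np.r_[X,1]
        ~^^^^^
  File "h.py", line 5, in T
    m=camera_model(n);M=np.eye(4)
ValueError: time passes only in moves, steps and waits
```

```bash
sed -i 's/^def T(/import functools\ncamera_model=functools.cache(camera_model)\ndef T(/' h.py; python3 - <<'E'
from h import *
from scipy.optimize import least_squares
np.set_printoptions(precision=4,suppress=True)
s=sense();t=s['tcp_pos'];th=np.linspace(0,2*np.pi,48);r=.0057
obs={'scene':(275.6,202.8),'side':(338,211.2),'wrist':(321.3,199.6)}
def ext(n,p):
    c=np.array([proj(n,p+[r*np.cos(a),r*np.sin(a),0],s) for a in th])
    return np.array([(c[:,0].min()+c[:,0].max())/2,c[:,1].min() if n=='wrist' else c[:,1].max()])
for use in(['scene','side'],['scene','side','wrist']):
    f=lambda p:np.concatenate([ext(n,p)-obs[n] for n in use]+[[(p[2]-(t[2]-.0928))*300]])
    q=least_squares(f,t-[0,0,.093],diff_step=1e-4);print(use,q.x,q.x-t,f(q.x))
for w,u,a,b in((0,(320.8,186.2),(189,168),(210,190)),(1,(337.3,146.5),(256,152),(181,128)),(2,(354.5,104.5),(324,138),(154,68))):
    print(w,atz('wrist',u,.08,s)[:2],*tri(*ray('scene',(240+a[0]/5-.4,180+a[1]/5-.4)),*ray('side',(295+b[0]/5-.4,191+b[1]/5-.4))))
E
```

```text
['scene', 'side'] [ 0.5457 -0.1023  0.1363] [-0.0003 -0.001  -0.092 ] [-0.3498  0.9354 -0.5299 -0.3379  0.2323]
['scene', 'side', 'wrist'] [ 0.5459 -0.104   0.1373] [-0.0001 -0.0026 -0.091 ] [-0.7814  1.0296  0.0532 -0.3367 -0.1305 -0.2699  0.534 ]
0 [ 0.5453 -0.0998] [ 0.5459 -0.0991  0.0778] 0.0022011927352505747
1 [ 0.5611 -0.0581] [ 0.5605 -0.0578  0.0784] 0.00314888212043889
2 [ 0.5763 -0.0173] [ 0.5762 -0.0157  0.0785] 0.003090448547792239
```

```bash
python3 -m inch '[{"slide":[0.28,-0.05,1],"twist":0,"jaw":1},{"slide":[0,0,2],"twist":0,"jaw":1},{"slide":[0,0,1.8],"twist":0,"jaw":1},{"slide":[0,0,0],"twist":0,"jaw":1},{"slide":[0,0,0],"twist":0,"jaw":1}]'
python3 -m inch '[{"slide":[0,0,0.3],"twist":0,"jaw":1},{"slide":[0,0,0.3],"twist":0,"jaw":1},{"slide":[0,0,0.3],"twist":0,"jaw":1},{"slide":[0,0,0],"twist":0,"jaw":1}]'
python3 - <<'E'
from h import *
for n in('scene','side','wrist'): 
    i=camera(n)[:,:,::-1]; cv2.imwrite(f'pics/in_{n}.png',i)
E
```

```text
time: 7.68
tcp_pos: [0.5454, -0.099, 0.1802]
tool_rot: [-3.141, -0.0, 1.595]
force: [0.1, 0.2, -1.7]
grip_width: 0.271
time: 8.18
tcp_pos: [0.5452, -0.0989, 0.171]
tool_rot: [-3.141, -0.0, 1.595]
force: [0.4, -1.1, -0.5]
grip_width: 0.272
```

```bash
python3 -m inch '[{"slide":[0,0,0.2],"twist":0,"jaw":1},{"slide":[0,0,0.2],"twist":0,"jaw":1},{"slide":[0,0,0],"twist":0,"jaw":1}]'; python3 -m inch '[{"slide":[0,0,0.2],"twist":0,"jaw":1},{"slide":[0,0,0.2],"twist":0,"jaw":1},{"slide":[0,0,0],"twist":0,"jaw":1}]'
```

```text
time: 8.7
tcp_pos: [0.5452, -0.0989, 0.1669]
tool_rot: [-3.141, -0.0, 1.595]
force: [0.1, -0.3, -2.1]
grip_width: 0.272
time: 9.07
tcp_pos: [0.5452, -0.0989, 0.163]
tool_rot: [-3.141, -0.0, 1.595]
force: [0.5, 1.2, -2.0]
grip_width: 0.271
```

It's in the well: the tip is about 9 mm below the face with no contact force. Carrying on down.

```bash
python3 -m inch '[{"slide":[0,0,0.7],"twist":0,"jaw":1},{"slide":[0,0,0.7],"twist":0,"jaw":1},{"slide":[0,0,0.7],"twist":0,"jaw":1},{"slide":[0,0,0.6],"twist":0,"jaw":1},{"slide":[0,0,0],"twist":0,"jaw":1}]'; python3 -m inch '[{"slide":[0,0,0.2],"twist":0,"jaw":1},{"slide":[0,0,0.2],"twist":0,"jaw":1},{"slide":[0,0,0],"twist":0,"jaw":1}]';python3 -m inch '[{"slide":[0,0,0.2],"twist":0,"jaw":1},{"slide":[0,0,0],"twist":0,"jaw":1},{"slide":[0,0,0],"twist":0,"jaw":1}]'
```

```text
time: 9.7
tcp_pos: [0.5449, -0.0988, 0.1354]
tool_rot: [-3.14, -0.0, 1.595]
force: [0.4, -0.0, -1.2]
grip_width: 0.272
time: 10.07
tcp_pos: [0.5453, -0.0989, 0.1322]
tool_rot: [-3.141, -0.0, 1.595]
force: [0.1, -0.0, -1.3]
grip_width: 0.268
time: 10.45
tcp_pos: [0.5454, -0.0989, 0.1303]
tool_rot: [-3.142, -0.0, 1.595]
force: [-0.2, -0.9, -2.8]
grip_width: 0.273
```

```bash
python3 -m inch '[{"slide":[0,0,0.2],"twist":0,"jaw":1},{"slide":[0,0,0],"twist":0,"jaw":1},{"slide":[0,0,0],"twist":0,"jaw":1}]';python3 -m inch '[{"slide":[0,0,0.2],"twist":0,"jaw":1},{"slide":[0,0,0],"twist":0,"jaw":1},{"slide":[0,0,0],"twist":0,"jaw":1}]'
```

```text
time: 10.82
tcp_pos: [0.5456, -0.099, 0.1285]
tool_rot: [3.141, 0.0, 1.595]
force: [0.3, -0.2, 0.3]
grip_width: 0.269
time: 11.2
tcp_pos: [0.5456, -0.099, 0.1265]
tool_rot: [3.141, 0.0, 1.595]
force: [0.7, 0.3, 3.6]
grip_width: 0.272
```

```bash
python3 -m inch '[{"slide":[0,0,0.1],"twist":0,"jaw":1},{"slide":[0,0,0],"twist":0,"jaw":1},{"slide":[0,0,0],"twist":0,"jaw":1}]'
```

```text
time: 11.58
tcp_pos: [0.5455, -0.099, 0.1254]
tool_rot: [3.141, 0.0, 1.595]
force: [-0.2, -0.3, 4.3]
grip_width: 0.274
```

```bash
python3 -m inch '[{"slide":[0,0,0.15],"twist":0,"jaw":1},{"slide":[0,0,0],"twist":0,"jaw":1},{"slide":[0,0,0],"twist":0,"jaw":1}]'
```

```text
time: 11.95
tcp_pos: [0.5455, -0.0989, 0.1237]
tool_rot: [3.141, 0.0, 1.595]
force: [1.7, -0.4, 1.9]
grip_width: 0.27
```

```bash
python3 -m inch '[{"slide":[0,0,0.15],"twist":0,"jaw":1},{"slide":[0,0,0],"twist":0,"jaw":1},{"slide":[0,0,0],"twist":0,"jaw":1}]'
```

```text
time: 12.32
tcp_pos: [0.5455, -0.099, 0.1222]
tool_rot: [3.141, 0.0, 1.595]
force: [3.0, -0.2, 2.3]
grip_width: 0.271
```

The force stays flat at about 5 N net while the probe descends, so the shoe is sliding. The right-hand well may be the deep one. Continuing to the hard bottom.

```bash
python3 -m inch '[{"slide":[0,0,0.15],"twist":0,"jaw":1},{"slide":[0,0,0.15],"twist":0,"jaw":1},{"slide":[0,0,0],"twist":0,"jaw":1}]'
```

```text
time: 12.7
tcp_pos: [0.5454, -0.0989, 0.1191]
tool_rot: [3.141, 0.0, 1.595]
force: [2.7, -0.2, 2.5]
grip_width: 0.268
```

```bash
python3 -m inch '[{"slide":[0,0,0.15],"twist":0,"jaw":1},{"slide":[0,0,0],"twist":0,"jaw":1},{"slide":[0,0,0],"twist":0,"jaw":1}]'
```

```text
time: 13.08
tcp_pos: [0.5454, -0.0989, 0.1178]
tool_rot: [3.141, 0.0, 1.595]
force: [2.0, 0.0, 4.2]
grip_width: 0.273
```

```bash
python3 -m inch '[{"slide":[0,0,0.15],"twist":0,"jaw":1},{"slide":[0,0,0],"twist":0,"jaw":1},{"slide":[0,0,0],"twist":0,"jaw":1}]'
```

```text
time: 13.45
tcp_pos: [0.5457, -0.099, 0.1177]
tool_rot: [3.141, 0.0, 1.595]
force: [-1.6, 0.4, 14.1]
grip_width: 0.272
```

```bash
python3 -m inch '[{"slide":[0,0,0.15],"twist":0,"jaw":1},{"slide":[0,0,0],"twist":0,"jaw":1},{"slide":[0,0,0],"twist":0,"jaw":1}]'
```

```text
time: 13.82
tcp_pos: [0.546, -0.0991, 0.1176]
tool_rot: [3.14, 0.001, 1.595]
force: [-5.4, 1.5, 23.2]
grip_width: 0.268
```

It bottomed hard at TCP z=0.1176, which puts the tip about 55 mm down, at about 25 N net. That is full depth in the right-hand well. I'll raise it and go to the middle well.

```bash
python3 -m inch '[{"slide":[0,0,-0.4],"twist":0,"jaw":1},{"slide":[0,0,-1],"twist":0,"jaw":1},{"slide":[0,0,-2],"twist":0,"jaw":1},{"slide":[0,0,-2.3],"twist":0,"jaw":1},{"slide":[0,0,-2.3],"twist":0,"jaw":1}]'
python3 -m inch '[{"slide":[0,0,0],"twist":0,"jaw":1},{"slide":[1.5,0.6,0],"twist":0,"jaw":1},{"slide":[1.7,0.7,0],"twist":0,"jaw":1},{"slide":[1.0,0.35,0],"twist":0,"jaw":1},{"slide":[0,0,0],"twist":0,"jaw":1}]'
python3 -m inch '[{"slide":[0,0,0],"twist":0,"jaw":1},{"slide":[0,0,0],"twist":0,"jaw":1},{"slide":[0,0,0],"twist":0,"jaw":1}]'
```

```text
time: 14.45
tcp_pos: [0.5444, -0.0987, 0.1954]
tool_rot: [-3.139, -0.001, 1.595]
force: [0.2, 0.3, -2.6]
grip_width: 0.271
time: 15.08
tcp_pos: [0.5608, -0.0552, 0.1942]
tool_rot: [-3.141, -0.0, 1.597]
force: [1.0, 0.0, -1.1]
grip_width: 0.271
time: 15.45
tcp_pos: [0.5608, -0.0569, 0.1949]
tool_rot: [3.142, 0.0, 1.595]
force: [0.7, -0.5, -1.5]
grip_width: 0.269
```

```bash
python3 -m inch '[{"slide":[0,0,0.8],"twist":0,"jaw":1},{"slide":[0,0,0.8],"twist":0,"jaw":1},{"slide":[0,0,0.3],"twist":0,"jaw":1},{"slide":[0,0,0.3],"twist":0,"jaw":1},{"slide":[0,0,0],"twist":0,"jaw":1}]'
python3 -m inch '[{"slide":[0,0,0.2],"twist":0,"jaw":1},{"slide":[0,0,0.2],"twist":0,"jaw":1},{"slide":[0,0,0],"twist":0,"jaw":1}]'
```

```text
time: 16.08
tcp_pos: [0.5607, -0.0565, 0.1726]
tool_rot: [-3.141, -0.0, 1.595]
force: [0.7, 0.8, -2.4]
grip_width: 0.27
time: 16.45
tcp_pos: [0.5607, -0.0565, 0.1686]
tool_rot: [-3.141, -0.0, 1.595]
force: [0.2, 0.6, -2.4]
grip_width: 0.269
```

```bash
python3 -m inch '[{"slide":[0,0,0.2],"twist":0,"jaw":1},{"slide":[0,0,0.2],"twist":0,"jaw":1},{"slide":[0,0,0],"twist":0,"jaw":1}]'
```

```text
time: 16.82
tcp_pos: [0.5606, -0.0565, 0.1645]
tool_rot: [-3.141, -0.0, 1.595]
force: [0.0, -1.1, -2.3]
grip_width: 0.27
```

```bash
python3 -m inch '[{"slide":[0,0,0.7],"twist":0,"jaw":1},{"slide":[0,0,0.8],"twist":0,"jaw":1},{"slide":[0,0,0.8],"twist":0,"jaw":1},{"slide":[0,0,0.8],"twist":0,"jaw":1},{"slide":[0,0,0],"twist":0,"jaw":1}]'
python3 -m inch '[{"slide":[0,0,0.2],"twist":0,"jaw":1},{"slide":[0,0,0.2],"twist":0,"jaw":1},{"slide":[0,0,0],"twist":0,"jaw":1}]'
```

```text
time: 17.45
tcp_pos: [0.5604, -0.0565, 0.1328]
tool_rot: [-3.14, -0.0, 1.595]
force: [0.4, 0.1, -1.5]
grip_width: 0.273
time: 17.82
tcp_pos: [0.5608, -0.0565, 0.1298]
tool_rot: [-3.141, -0.0, 1.595]
force: [0.5, -0.3, -1.3]
grip_width: 0.273
```

```bash
python3 -m inch '[{"slide":[0,0,0.15],"twist":0,"jaw":1},{"slide":[0,0,0],"twist":0,"jaw":1},{"slide":[0,0,0],"twist":0,"jaw":1}]'
```

```text
time: 18.2
tcp_pos: [0.5611, -0.0566, 0.1287]
tool_rot: [3.141, 0.0, 1.595]
force: [-0.4, 0.6, 1.6]
grip_width: 0.268
```

```bash
python3 -m inch '[{"slide":[0,0,0.15],"twist":0,"jaw":1},{"slide":[0,0,0],"twist":0,"jaw":1},{"slide":[0,0,0],"twist":0,"jaw":1}]'
```

```text
time: 18.58
tcp_pos: [0.5613, -0.0566, 0.1282]
tool_rot: [3.14, 0.0, 1.595]
force: [-3.1, 0.8, 8.0]
grip_width: 0.266
```

```bash
python3 -m inch '[{"slide":[0,0,0.1],"twist":0,"jaw":1},{"slide":[0,0,0],"twist":0,"jaw":1},{"slide":[0,0,0],"twist":0,"jaw":1}]'
```

```text
time: 18.95
tcp_pos: [0.5614, -0.0567, 0.128]
tool_rot: [3.14, 0.0, 1.595]
force: [-5.9, 1.3, 15.0]
grip_width: 0.269
```

The middle well is blocked: 17 N net with the tip about 45 mm down. Next, the left well.

```bash
python3 -m inch '[{"slide":[0,0,-0.4],"twist":0,"jaw":1},{"slide":[0,0,-1.3],"twist":0,"jaw":1},{"slide":[0,0,-2],"twist":0,"jaw":1},{"slide":[0,0,-2],"twist":0,"jaw":1},{"slide":[0,0,-1.3],"twist":0,"jaw":1}]'
python3 -m inch '[{"slide":[0,0,0],"twist":0,"jaw":1},{"slide":[1.5,0.6,0],"twist":0,"jaw":1},{"slide":[1.7,0.7,0],"twist":0,"jaw":1},{"slide":[0.95,0.35,0],"twist":0,"jaw":1},{"slide":[0,0,0],"twist":0,"jaw":1}]'
python3 -m inch '[{"slide":[0,0,0],"twist":0,"jaw":1},{"slide":[0,0,0],"twist":0,"jaw":1},{"slide":[0,0,0],"twist":0,"jaw":1}]'
```

```text
time: 19.58
tcp_pos: [0.5615, -0.0566, 0.1983]
tool_rot: [3.139, 0.0, 1.595]
force: [0.5, 0.2, -1.6]
grip_width: 0.274
time: 20.2
tcp_pos: [0.5764, -0.0133, 0.1953]
tool_rot: [-3.141, -0.0, 1.597]
force: [-0.5, -0.6, -1.4]
grip_width: 0.27
time: 20.58
tcp_pos: [0.5763, -0.015, 0.1959]
tool_rot: [3.141, 0.0, 1.595]
force: [0.7, -0.0, -1.1]
grip_width: 0.27
```

```bash
python3 -m inch '[{"slide":[0,0,0.8],"twist":0,"jaw":1},{"slide":[0,0,0.8],"twist":0,"jaw":1},{"slide":[0,0,0.3],"twist":0,"jaw":1},{"slide":[0,0,0.3],"twist":0,"jaw":1},{"slide":[0,0,0],"twist":0,"jaw":1}]'
python3 -m inch '[{"slide":[0,0,0.2],"twist":0,"jaw":1},{"slide":[0,0,0.2],"twist":0,"jaw":1},{"slide":[0,0,0],"twist":0,"jaw":1}]'
```

```text
time: 21.2
tcp_pos: [0.5762, -0.0146, 0.1735]
tool_rot: [-3.141, -0.0, 1.595]
force: [-0.7, -0.1, -1.4]
grip_width: 0.268
time: 21.58
tcp_pos: [0.5762, -0.0146, 0.1696]
tool_rot: [-3.141, -0.0, 1.595]
force: [0.6, 0.9, -1.3]
grip_width: 0.271
```

```bash
python3 -m inch '[{"slide":[0,0,0.2],"twist":0,"jaw":1},{"slide":[0,0,0.2],"twist":0,"jaw":1},{"slide":[0,0,0],"twist":0,"jaw":1}]'
```

```text
time: 21.95
tcp_pos: [0.5761, -0.0146, 0.1655]
tool_rot: [-3.141, -0.0, 1.595]
force: [0.7, 0.2, -1.9]
grip_width: 0.272
```

```bash
python3 -m inch '[{"slide":[0,0,0.8],"twist":0,"jaw":1},{"slide":[0,0,0.8],"twist":0,"jaw":1},{"slide":[0,0,0.8],"twist":0,"jaw":1},{"slide":[0,0,0.8],"twist":0,"jaw":1},{"slide":[0,0,0],"twist":0,"jaw":1}]'
python3 -m inch '[{"slide":[0,0,0.2],"twist":0,"jaw":1},{"slide":[0,0,0.2],"twist":0,"jaw":1},{"slide":[0,0,0],"twist":0,"jaw":1}]'
```

```text
time: 22.58
tcp_pos: [0.5761, -0.0146, 0.1329]
tool_rot: [-3.141, -0.0, 1.595]
force: [0.6, -0.6, -1.8]
grip_width: 0.27
time: 22.95
tcp_pos: [0.5762, -0.0146, 0.1297]
tool_rot: [-3.141, -0.0, 1.595]
force: [-0.2, -0.4, -1.4]
grip_width: 0.266
```

```bash
python3 -m inch '[{"slide":[0,0,0.15],"twist":0,"jaw":1},{"slide":[0,0,0],"twist":0,"jaw":1},{"slide":[0,0,0],"twist":0,"jaw":1}]'
```

```text
time: 23.32
tcp_pos: [0.5765, -0.0147, 0.1287]
tool_rot: [3.141, 0.0, 1.595]
force: [-0.0, -0.4, 1.2]
grip_width: 0.266
```

```bash
python3 -m inch '[{"slide":[0,0,0.1],"twist":0,"jaw":1},{"slide":[0,0,0],"twist":0,"jaw":1},{"slide":[0,0,0],"twist":0,"jaw":1}]'
```

```text
time: 23.7
tcp_pos: [0.5766, -0.0147, 0.1283]
tool_rot: [3.141, 0.0, 1.595]
force: [-2.3, 1.0, 6.4]
grip_width: 0.268
```

```bash
python3 -m inch '[{"slide":[0,0,0.15],"twist":0,"jaw":1},{"slide":[0,0,0],"twist":0,"jaw":1},{"slide":[0,0,0],"twist":0,"jaw":1}]'
```

```text
time: 24.08
tcp_pos: [0.5769, -0.0147, 0.128]
tool_rot: [3.14, 0.0, 1.595]
force: [-5.4, 1.0, 14.8]
grip_width: 0.271
```

The left well is blocked too (about 16.5 N, tip about 45 mm down). Going back to the right-hand well.

```bash
python3 -m inch '[{"slide":[0,0,-0.4],"twist":0,"jaw":1},{"slide":[0,0,-1.3],"twist":0,"jaw":1},{"slide":[0,0,-2],"twist":0,"jaw":1},{"slide":[0,0,-2],"twist":0,"jaw":1},{"slide":[0,0,-1.3],"twist":0,"jaw":1}]'
python3 -m inch '[{"slide":[0,0,0],"twist":0,"jaw":1},{"slide":[-2,-0.8,0],"twist":0,"jaw":1},{"slide":[-3,-1.2,0],"twist":0,"jaw":1},{"slide":[-2.35,-0.9,0],"twist":0,"jaw":1},{"slide":[-1,-0.4,0],"twist":0,"jaw":1}]'
python3 -m inch '[{"slide":[0,0,0],"twist":0,"jaw":1},{"slide":[0,0,0],"twist":0,"jaw":1},{"slide":[0,0,0],"twist":0,"jaw":1},{"slide":[0,0,0],"twist":0,"jaw":1}]'
```

```text
time: 24.7
tcp_pos: [0.5769, -0.0147, 0.1983]
tool_rot: [3.14, 0.0, 1.595]
force: [0.7, 0.5, -2.2]
grip_width: 0.272
time: 25.32
tcp_pos: [0.544, -0.1007, 0.1948]
tool_rot: [-3.14, -0.0, 1.593]
force: [0.1, 0.0, -2.4]
grip_width: 0.269
time: 25.82
tcp_pos: [0.5455, -0.0983, 0.1958]
tool_rot: [3.142, -0.0, 1.596]
force: [-0.0, 0.1, -1.4]
grip_width: 0.266
```

```bash
python3 -m inch '[{"slide":[0,0,0.8],"twist":0,"jaw":1},{"slide":[0,0,0.8],"twist":0,"jaw":1},{"slide":[0,0,0.3],"twist":0,"jaw":1},{"slide":[0,0,0.3],"twist":0,"jaw":1},{"slide":[0,0,0],"twist":0,"jaw":1}]'
python3 -m inch '[{"slide":[0,0,0.2],"twist":0,"jaw":1},{"slide":[0,0,0.2],"twist":0,"jaw":1},{"slide":[0,0,0],"twist":0,"jaw":1}]'
```

```text
time: 26.45
tcp_pos: [0.5453, -0.0989, 0.1736]
tool_rot: [-3.141, -0.0, 1.595]
force: [0.1, 0.6, -1.7]
grip_width: 0.269
time: 26.82
tcp_pos: [0.5452, -0.0989, 0.1696]
tool_rot: [-3.141, -0.0, 1.595]
force: [-0.1, -0.3, -2.0]
grip_width: 0.271
```

```bash
python3 -m inch '[{"slide":[0,0,0.2],"twist":0,"jaw":1},{"slide":[0,0,0.2],"twist":0,"jaw":1},{"slide":[0,0,0],"twist":0,"jaw":1}]'
```

```text
time: 27.2
tcp_pos: [0.5452, -0.0989, 0.1655]
tool_rot: [-3.141, -0.0, 1.595]
force: [0.4, -0.5, -0.8]
grip_width: 0.271
```

```bash
python3 -m inch '[{"slide":[0,0,0.8],"twist":0,"jaw":1},{"slide":[0,0,0.8],"twist":0,"jaw":1},{"slide":[0,0,0.8],"twist":0,"jaw":1},{"slide":[0,0,0.8],"twist":0,"jaw":1},{"slide":[0,0,0],"twist":0,"jaw":1}]'
python3 -m inch '[{"slide":[0,0,0.3],"twist":0,"jaw":1},{"slide":[0,0,0.3],"twist":0,"jaw":1},{"slide":[0,0,0.3],"twist":0,"jaw":1},{"slide":[0,0,0.3],"twist":0,"jaw":1},{"slide":[0,0,0],"twist":0,"jaw":1}]'
```

```text
time: 27.82
tcp_pos: [0.5447, -0.0987, 0.1326]
tool_rot: [-3.14, -0.001, 1.595]
force: [0.2, -0.2, -2.2]
grip_width: 0.265
time: 28.45
tcp_pos: [0.5451, -0.0989, 0.1214]
tool_rot: [-3.141, -0.0, 1.595]
force: [-0.1, 0.2, -1.2]
grip_width: 0.272
```

```bash
python3 -m inch '[{"slide":[0,0,0.15],"twist":0,"jaw":1},{"slide":[0,0,0.15],"twist":0,"jaw":1},{"slide":[0,0,0],"twist":0,"jaw":1},{"slide":[0,0,0],"twist":0,"jaw":1}]'
```

```text
time: 28.95
tcp_pos: [0.5454, -0.0989, 0.1189]
tool_rot: [3.142, 0.0, 1.595]
force: [0.2, 0.2, -2.3]
grip_width: 0.272
```

```bash
python3 -m inch '[{"slide":[0,0,0.2],"twist":0,"jaw":1},{"slide":[0,0,0],"twist":0,"jaw":1},{"slide":[0,0,0],"twist":0,"jaw":1}]'
```

```text
time: 29.32
tcp_pos: [0.5458, -0.099, 0.1178]
tool_rot: [3.141, 0.0, 1.595]
force: [-2.5, -0.1, 4.5]
grip_width: 0.27
```

```bash
python3 -m inch '[{"slide":[0,0,0.1],"twist":0,"jaw":1},{"slide":[0,0,0],"twist":0,"jaw":1},{"slide":[0,0,0],"twist":0,"jaw":1}]'
```

```text
time: 29.7
tcp_pos: [0.546, -0.0991, 0.1178]
tool_rot: [3.14, 0.001, 1.595]
force: [-4.3, 1.6, 10.9]
grip_width: 0.27
```

It's bottomed at the same height (0.1178). I'll ease off the force, release and withdraw upwards.

```bash
python3 -m inch '[{"slide":[0,0,-0.15],"twist":0,"jaw":1},{"slide":[0,0,0],"twist":0,"jaw":1},{"slide":[0,0,0],"twist":0,"jaw":0.6},{"slide":[0,0,0],"twist":0,"jaw":0.4},{"slide":[0,0,0],"twist":0,"jaw":0}]' 30
python3 -m inch '[{"slide":[0,0,0],"twist":0,"jaw":0},{"slide":[0,0,0],"twist":0,"jaw":0},{"slide":[0,0,0],"twist":0,"jaw":0},{"slide":[0,0,0],"twist":0,"jaw":0}]'
```

```text
time: 30.32
tcp_pos: [0.5453, -0.0989, 0.117]
tool_rot: [-3.141, -0.0, 1.595]
force: [0.3, -0.2, 0.9]
grip_width: 0.791
time: 30.82
tcp_pos: [0.5454, -0.0989, 0.1173]
tool_rot: [3.142, 0.0, 1.595]
force: [0.4, -0.5, 0.4]
grip_width: 1.002
```

```bash
python3 -m inch '[{"slide":[0,0,-1],"twist":0,"jaw":0},{"slide":[0,0,-3],"twist":0,"jaw":0},{"slide":[0,0,-4],"twist":0,"jaw":0},{"slide":[0,0,-4],"twist":0,"jaw":0},{"slide":[0,0,-3],"twist":0,"jaw":0}]'
python3 -m inch '[{"slide":[0,0,0],"twist":0,"jaw":0},{"slide":[0,0,0],"twist":0,"jaw":0},{"slide":[0,0,0],"twist":0,"jaw":0}]'
python3 - <<'E'
from h import *
o=[]
for n in('scene','side'):
    i=camera(n)[:,:,::-1]
    u=proj(n,[.5453,-.0998,.11]).astype(int);x,y=u[0]-30,u[1]-36;print(n,x,y)
    o.append(cv2.resize(i[y:y+60,x:x+60],(400,400),interpolation=cv2.INTER_CUBIC))
    k=lambda p:((p+.5-[x,y])*400/60-.5).round(1)
    for nm,z in(('face/mark lower edge if home',.08),('stud top home',.165),('stud top blocked',.1755)): print(n,nm,k(proj(n,[.5453,-.0998,z])))
    cv2.imwrite(f'pics/end_{n}.png',i)
cv2.imwrite('pics/end.png',cv2.convertScaleAbs(np.hstack(o),alpha=1.6))
E
```

```text
time: 31.45
tcp_pos: [0.5459, -0.099, 0.2704]
tool_rot: [3.139, 0.001, 1.595]
force: [0.4, 0.4, 0.4]
grip_width: 0.999
time: 31.82
tcp_pos: [0.5446, -0.0987, 0.2657]
tool_rot: [-3.139, -0.001, 1.595]
force: [0.4, -0.1, -0.4]
grip_width: 1.004
scene 246 171
scene face/mark lower edge if home [208.8 283.2]
scene stud top home [198.4 168.6]
scene stud top blocked [197.1 153.6]
side 306 181
side face/mark lower edge if home [204.4 315. ]
side stud top home [208.4 118. ]
side stud top blocked [209.   92.1]
```

View pics/end.png

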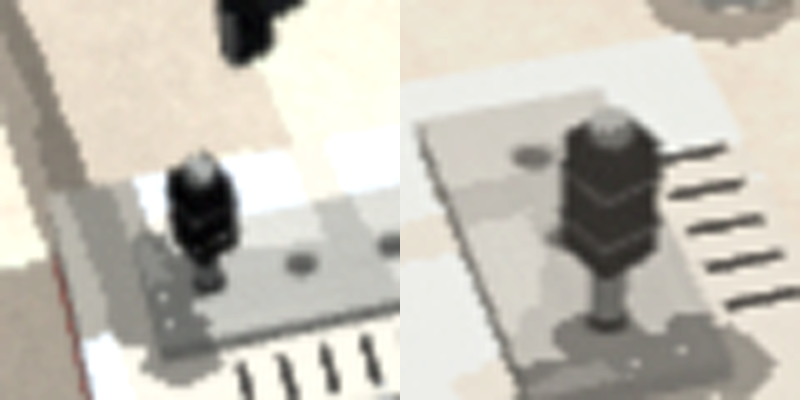

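The probe stands upright and clear of the gripper. The stud top is at scene crop (201,168) and side crop (211,122), against (198,169) and (208,118) predicted for home. A blocked probe would show rows 154 and 92. The ring sits at the well mouth at about (607,322). Handing in.

```bash
python3 -c "
from station import arm
print(arm.close_job())"
```

```text
the job is handed in; nothing more can be done
None
```

I drew the probe from its rest, gauged all three wells from right to left, left it standing released in the right-hand well, and handed the job in. No verdict was reported.

| Well | Net force at the end | Tip depth | Result |
|---|---|---|---|
| Right-hand | about 25 N | about 55 mm | shoe gave way at roughly 5–6 N and bottomed hard: full depth |
| Middle | about 17 N | about 45 mm | blocked |
| Left-hand | about 16.5 N | about 45 mm | blocked |

- **Peak force:** the highest reading was the 25 N in the right-hand well. That is more than the 15 N aimed for, but under the 30 N limit. Forces were read only at the end of each move.
- **Final seating:** on the return to the right-hand well the probe bottomed at the same height as before, to within 0.2 mm. I then released it and withdrew the gripper straight up.
- **Last pictures:** in both fixed cameras the stud top is within about 0.6 px of where a fully home probe should show. A blocked probe would be 2–4 px off. The ring is at the well mouth and the gripper is clear.
- **Disagreements:** my first estimate of the tip offset, +2 mm in y, was wrong because I had picked the rod's edge. A fit to all three views gave about −2 mm, and all three wells were entered cleanly. The lines of sight from the two fixed cameras missed each other by 2–3 mm on the wells, but the wrist camera confirmed the positions to about 1–2 mm.
- **Not checked:** I did not separately measure the spare probe and the bystanders at the end. No force reading suggested any contact with them.

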